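# Index the parts carousel and store its brass fitting in the push-to-open drawer

### The arm

A 6-joint arm with a two-finger parallel gripper is mounted at the origin on a cart in front of the work surface, level with it; the furniture and walls round the work are solid. World frame = base frame: x ahead of the robot, y to its left, z up, the work surface at z = 0. Lengths are in m, angles in rad, forces in N, time in s.
With the tool pointing down it reaches from about 0.325 to 0.775 m from the base axis. Payload 9.3 kg.
Tool frame: the origin (TCP) lies on the mounting face of the last link; the fingertips stand 173 mm ahead of it and the grasp point (between the pads) lies 155 mm ahead of it (env.tip_reach is the z of the fingertips in the tool frame, in m); z points along the fingers, y is the line along which they close (so a half turn about z gives the same grasp; the last joint's range is limited). The gripper opens to 85 mm and grips with 20 to 120 N. Pads are 22 mm wide; open, the fingers measure 114 mm over their backs; the gripper's body (76 mm by 85 mm) begins 54 mm behind the grasp point. The pads swing forward as they close: fully open they stand 13 mm farther back than shut.
Start: joints at [-1.292, 0.259, 0.021, 1.334, 0, 1.418], TCP at [0.23, -0.5, 0.405] pointing down, gripper open.
Joint ranges: [-3.04, 3.04], [-0.91, 1.82], [-1.04, 1.36], [-1.92, 1.95], [-1.52, 1.45], [-3.14, 3.14]. Speed limits (rad/s): [2.22, 2.22, 2.79, 3.14, 3.14, 3.14].

### API

Orientations are given as a 3x3 rotation matrix whose columns are the frame's x, y, z axes.
In Python, from workcell import env gives the robot as it stands. The module is installed in compiled form; this text tells all that it offers.
- The arm moves only by the tool step_arm, never from a script. Its argument "increments" is a list that holds one entry, the list of rows, each a list of 6 numbers: the shift along the world's x, y, z each as a share of 0.3 m, from -1 to 1, then the turn, a rotation vector about the world's x, y, z each as a share of 2 pi rad, from -1 to 1. In form: [[[dx, dy, dz, wx, wy, wz], ...]]. A call has 1 to 8 rows; each row is the pose to reach, as a shift and turn from the pose commanded when the call began, turning the shorter way round; what a row does not reach only later rows make up. A row lasts 1/12 s, in which the tool goes at most 41.7 mm and 7.16 degrees, less where a joint would pass 70% of its speed; a pose out of reach is approached as far as the arm can. A call with a number of a shift or a turn outside -1 to 1 is refused whole. A call with a gripper value outside its range is refused whole. "jaw" is the gripper's target within -1 to 1 (shut at 1, half-way at 0, fully open at -1), set as the call begins (left out, the last holds). The fingers move at their own pace and stop on an object; the grip force is fixed at half the most. Time passes only in rows, so rows that repeat a pose let the fingers close. It gives the time, the measured TCP pose, the force, the opening and the grip force at its end, in the units of the state.
- env.state(): the state, without advancing time (a new reading comes with each control period).
- env.snapshot(name): name is "scene" or "top"; returns the picture (400x640x3 uint8, blue, green, red); there is no depth.
- env.camera_params(name): a dict with "K" (3x3 intrinsics, pixels), "position" and "attitude" of the camera in the world. Camera axes: x right, y down, z forward; pixel columns grow to the right and rows downward; lengths in m; the calibration is good to about 2 mm. A picture is of the moment at which its call begins. camera_params takes no time and is no camera call.
- env.finish_job(): hands the job in; it is judged then, once.
The state is a dict: "clock": time; "q": joint angles; "qd": joint speeds; "joint_torque": joint torques, N m; "position": TCP position; "eef_rot": TCP orientation; "force": force on the tool from outside, world axes, zero at the start; "moment": the same for the moment, N m; "opening": opening from 0.0 (shut) to 1.0 (fully open); "finger_force": force on a finger pad.
Only numpy, scipy, OpenCV 4.12 (cv2) and the standard library are available. Lean on these libraries where they do the work, as an engineer would, in place of code of your own. Each camera call takes 0.05 s, during which the arm holds its last target. There are 200 camera calls.

### The job

First turn the carousel by its knob until the pocket with the brass fitting has clicked in at the front notch, and let go; then press the latch pad on the parts case so that its drawer springs open. Take the fitting out through the notch, put it in the drawer, and push the drawer fully home until it stays shut. Leave the vials in their pockets, and do not knock the bottles and the beaker.

Things in the scene. Friction and masses are not known exactly. Their poses are not given: they have to be found in the camera images.
- carousel: Fixed indexing carousel, 190 x 190 mm, 95 mm high with its knob. Origin at the centre of its underside, on the rotor's axis; z up; its front, with the notch, faces -x. A grey base plate, four corner posts (6 mm radius, 85 mm from the centre in x and y), a rotor with six pockets, and over it a fixed clear acrylic top plate with a notch in the front. A part can be taken out only at the notch.
- top_plate (a point): Centre of the upper face of the fixed top plate, z = 66 mm, axes as the carousel's. The clear plate is 190 x 190 x 4 mm, the notch is edged with dark steel. It covers all but a notch 72 mm wide (y = -36 to 36 mm) that is open at the front edge and reaches in to x = -20 mm.
- rotor_axis (a point): Point on the rotor's axis at pocket floor height, z = 22 mm; fixed axes as the carousel's. Rotor, 86 mm radius; six pockets at 66 mm radius, 60 degrees apart, one of them at -x (the notch). Pocket: 22 mm square inside, walls 2.5 mm thick up to z = 36 mm. At the start the pockets at -x and +x are empty, the other four hold the fitting and three vials in any order; they ride round with it.
- turret (a joint): Angle of rotor and knob, rad, 0 at the start; grows anticlockwise seen from above; turns endlessly both ways. A detent pulls it to the nearest multiple of 60 degrees (1.047 rad); to get over to the next takes about 0.15 N m; released within 25 degrees of a click position it snaps in by itself. Hardly any friction.
- knob (a point): Middle of the black bar knob on the carousel's axis, above the top plate; turns with the rotor. The bar is 56 mm long along this point's x axis, 12 mm thick along its y axis, and runs from z = 71 to 95 mm (this point is at z = 83 mm) over a round collar of 16 mm radius.
- window_bay (a point): Fixed point of the carousel in the notch: the centre of the floor of the pocket that stands at the notch, 66 mm in front of the axis, z = 22 mm; axes as the carousel's.
- fitting: Brass tube fitting standing upright in one of the pockets, 31 mm high: lower hexagon 18 mm across (up to 11 mm), waist 12.4 mm, upper hexagon 16 mm across (from 23 to 31 mm high). About 40 g. Origin at the centre of its underside, z up its axis. In its pocket the upper 17 mm stand above the pocket walls. Can be gripped on the upper hexagon from above.
- vial1: Capped sample vial standing in a pocket, 12 mm in diameter, 35 mm high, 12 g; origin at the centre of its underside. Stays in its pocket.
- vial2: Capped sample vial like vial1.
- vial3: Capped sample vial like vial1.
- parts_case: Fixed grey parts case, 130 (x) x 124 (y) mm, roof at z = 52 mm; origin at the centre of its underside, front facing -x. Nearly its whole front is the plain aluminium front panel of a drawer without a handle; the latch pad is on the roof.
- latch (a joint): Travel of the latch pad, m: 0 up, 0.008 fully pressed. Spring: about 2 N to start, 4.6 N at the bottom. At about 3 mm (2.5 to 5) the drawer is released. Springs back when let go.
- latch_top (a point): Centre of the top face of the latch pad, a steel square 30 x 30 mm on the roof of the case, 10 mm in front of the case's centre; z = 62 mm when up.
- drawer (a joint): Travel of the drawer, m: 0 shut and latched (may be pushed to -0.003), 0.08 fully open towards the case's -x. Once unlatched a spring drives it fully open within a second and holds it there with 3 to 4 N; push it back to -0.001 or a little further (about 10 N, slowly at the end) and the catch clicks in; it then rests at 0 to 0.001.
- drawer_in (a point): Centre of the drawer's inner floor (moves with the drawer), z = 7 mm, axes as the case's. Inside the tray is 79 mm long (x), 102 mm wide (y); its side and back walls rise to z = 38 mm, 3 mm thick, its front panel to 46 mm. Fully open, the whole inside lies in front of the case.
- drawer_front (a point): Centre of the outer face of the drawer's front panel (moves with the drawer), z = 25 mm; the panel is 114 wide x 42 mm high (z = 4 to 46) and, latched shut, stands 4 mm proud of the case's front. 48.5 mm in front of drawer_in.
- wash_bottle: Bystander: white wash bottle, 210 mm high with its bent tube; body 68 mm in diameter and 165 mm high to the top of the cap, its axis 20 mm along +y of this body's frame from the origin. Origin on the underside.
- reagent1: Bystander: brown reagent bottle, 52 mm in diameter, 115 mm high; origin at the centre of its underside.
- beaker: Bystander: plastic beaker, 68 mm in diameter, 76 mm high; origin at the centre of its underside.
There are look-alikes about, which are no part of the job. Of the things that look like the parts_case, take the one that is farthest from the robot's base at the start.

How it is judged:
On the way, in this order (a step that is already met when the one before it is completed fails the run):
1. the carousel is turned until the fitting's pocket has clicked in at the notch (fitting within 8 mm of its centre), the rotor is still and the hand is off it (horizontal distance between fitting and window_bay below 0.008 m and height (world z) of fitting below 0.03 m and contact force between the fingers and carousel below 0.3 N and contact force between the fingers and fitting below 0.3 N and velocity of joint turret between -0.05 and 0.05 rad/s), for 0.2 s.
2. the drawer has sprung open (75 mm or more) (value of joint drawer above 0.075 m), for 0.2 s.
3. the fitting lies let go in the open drawer (x of fitting in the frame of drawer_in between -0.042 and 0.042 m and y of fitting in the frame of drawer_in between -0.053 and 0.053 m and z of fitting in the frame of drawer_in between -0.004 and 0.014 m and value of joint drawer above 0.06 m and contact force between the fingers and fitting below 0.1 N), for 0.2 s.
At the end, for the whole second after the job is handed in: The fitting lies released and at rest on the floor of the drawer, the drawer is shut and latched (within 3 mm of home), the rotor rests within 0.08 rad of the click position to which it was turned, and the three vials stand in their pockets (x of fitting in the frame of drawer_in between -0.042 and 0.042 m and y of fitting in the frame of drawer_in between -0.053 and 0.053 m and z of fitting in the frame of drawer_in between -0.004 and 0.014 m and value of joint drawer below 0.003 m and linear speed of fitting below 0.02 m/s and (value of joint turret between -5.316 and -5.156 rad or value of joint turret between -4.2688 and -4.1088 rad or value of joint turret between -2.1744 and -2.0144 rad or value of joint turret between -1.1272 and -0.9672 rad or value of joint turret between 0.9672 and 1.1272 rad or value of joint turret between 2.0144 and 2.1744 rad or value of joint turret between 4.1088 and 4.2688 rad or value of joint turret between 5.156 and 5.316 rad) and velocity of joint turret between -0.05 and 0.05 rad/s and horizontal distance between vial1 and carousel between 0.05 and 0.085 m and horizontal distance between vial2 and carousel between 0.05 and 0.085 m and horizontal distance between vial3 and carousel between 0.05 and 0.085 m and height (world z) of each of vial1, vial2, vial3 below 0.04 m); the robot touches nothing.
It fails at once if a vial leaves its pocket (horizontal distance between any of vial1, vial2, vial3 and carousel above 0.09 m or height (world z) of any of vial1, vial2, vial3 above 0.045 m).
It fails at once if a bottle or the beaker is shifted by more than 15 mm or tipped (distance of any of wash_bottle, reagent1, beaker from where it was at the start of the episode above 0.015 m or angle between any of wash_bottle, reagent1, beaker's own z axis and vertical above 0.25 rad).
It also fails if it takes over 67 s, if anything falls off the work surface, if the arm or the gripper's body presses on something with over 40 N, if the wrist force passes 120 N, or if a joint passes its speed limit or range.

## Working session

There is one attempt and no reset: what is moved stays moved. The work goes in short steps, Python scripts to look and compute and a tool call to move; the robot and the scene stay as the last step left them, time stands still between calls to the robot, and variables do not carry over. Pictures are saved under pics/ and viewed, at most 10 in all, crops included, and the job is handed in when it is done.

Besides the shell and the picture viewer there is one more tool, called after "Emit:" as name(argument=value, ...) on one line, values as JSON. step_arm: Moves the arm, as the interface text tells. Its arguments: {"type":"object","properties":{"increments":{"type":"array"},"jaw":{"type":"number"}},"required":["increments"]}

```bash
mkdir -p pics; python3 - <<'E'
from workcell import env
import cv2
for n in("scene","top"):
    cv2.imwrite(f"pics/{n}0.png",env.snapshot(n)); p=env.camera_params(n); print(n,p)
s=env.state(); print(s["clock"],s["position"],s["eef_rot"],env.tip_reach)
E
```

```text
scene {'K': array([[446.44811974,   0.        , 323.56737696],
       [  0.        , 446.44811974, 203.53686579],
       [  0.        ,   0.        ,   1.        ]]), 'position': array([-0.33479636, -0.61178313,  0.58969727]), 'attitude': array([[ 0.43001447, -0.42993705,  0.79387763],
       [-0.90262209, -0.18623011,  0.38806148],
       [-0.01899809, -0.88344353, -0.46815232]])}
top {'K': array([[444.78237117,   0.        , 323.7260383 ],
       [  0.        , 444.78237117, 197.64722509],
       [  0.        ,   0.        ,   1.        ]]), 'position': array([ 0.40183447, -0.20677919,  1.28601962]), 'attitude': array([[ 0.01038739, -0.99291177,  0.11839901],
       [-0.99978806, -0.00820793,  0.01888054],
       [-0.0177749 , -0.11857003, -0.99278658]])}
0.1 [ 0.23013828 -0.49948742  0.4041236 ] [[ 9.08242422e-01  4.18444215e-01 -3.75433123e-04]
 [ 4.18444355e-01 -9.08241666e-01  1.18200616e-03]
 [ 1.53619633e-04 -1.23064601e-03 -9.99999231e-01]] 0.1734
```

View pics/scene0.png

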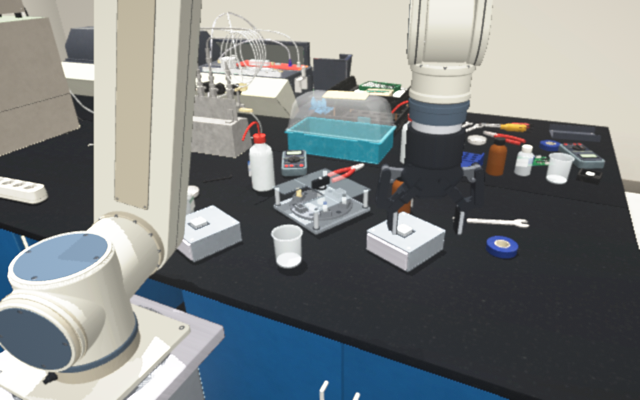

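View pics/top0.png

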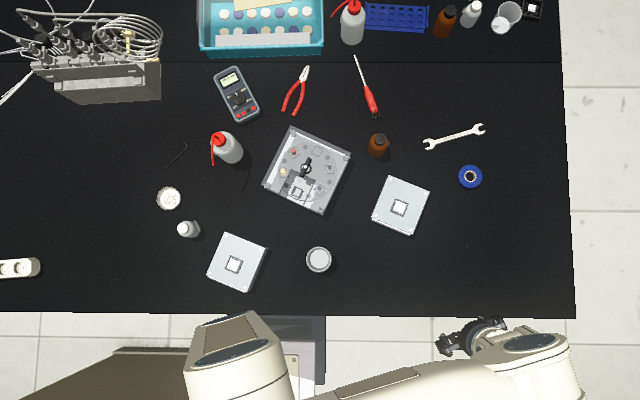

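The top view shows the carousel at about (306,170), its front facing down the image. The case candidates are at (238,262) and (400,205), and the second is farther from the base. Bystanders are the wash bottle (228,147), the brown bottle (378,145) and the beaker (318,260).

```bash
cat > h.py <<'E'
from workcell import env
import numpy as np, cv2
def ray(n,uv,z):
    p=env.camera_params(n); d=np.array(p["attitude"])@np.linalg.inv(p["K"])@np.array([uv[0],uv[1],1.]); o=np.array(p["position"])
    return o+d*(z-o[2])/d[2]
def proj(n,P):
    p=env.camera_params(n); c=np.array(p["attitude"]).T@(np.array(P)-p["position"]); u=np.array(p["K"])@c; return u[:2]/u[2]
E
python3 - <<'E'
from h import *
im=cv2.imread("pics/top0.png")
c=im[115:225,250:440]; cv2.imwrite("pics/c1.png",cv2.resize(c,None,fx=4.2,fy=4.2,interpolation=cv2.INTER_CUBIC))
im2=cv2.imread("pics/scene0.png")
c=im2[160:280,260:460]; cv2.imwrite("pics/c2.png",cv2.resize(c,None,fx=4,fy=4,interpolation=cv2.INTER_CUBIC))
for uv,z in [((238,262),.052),((400,205),.052),((306,170),.066)]: print(ray("top",uv,z))
E
```

```text
[0.36841138 0.05116446 0.052     ]
[ 0.53016712 -0.3956364   0.052     ]
[ 0.62448089 -0.13338833  0.066     ]
```

View pics/c1.png

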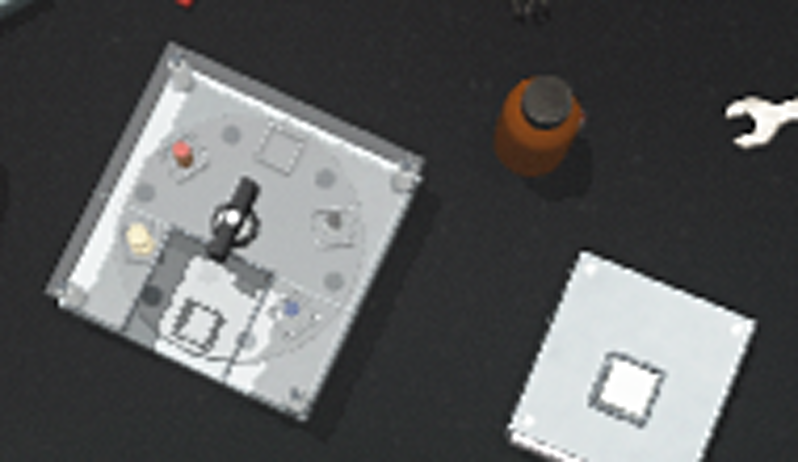

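View pics/c2.png

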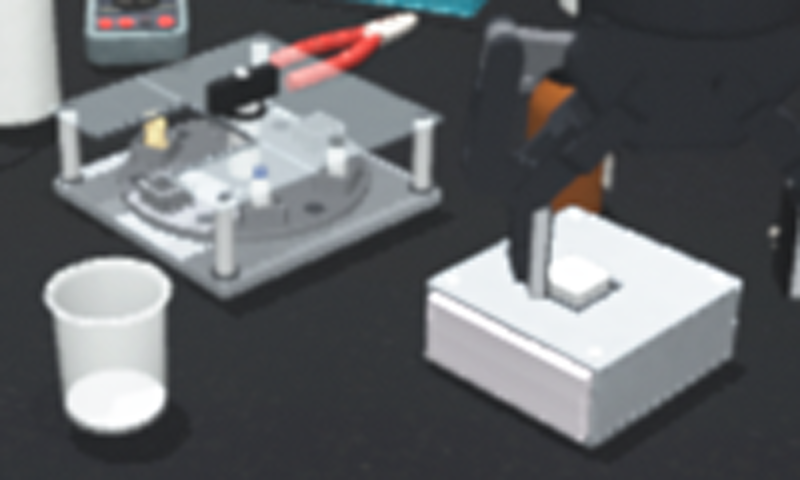

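The fitting (brass) is at c1 (140,238), full frame (283,172), in the left-front pocket at carousel angle 120°, so a +60° turn brings it to the notch. Knob bar is centred at about c1 (234,220) and the target case pad at c1 (628,388).

```bash
python3 - <<'E'
from h import *
im=cv2.imread("pics/top0.png")
g=cv2.cvtColor(im,cv2.COLOR_BGR2GRAY)
def big(m,box):
    x0,y0,x1,y1=box; mm=np.zeros_like(m); mm[y0:y1,x0:x1]=m[y0:y1,x0:x1]
    n,l,st,ce=cv2.connectedComponentsWithStats(mm); i=1+st[1:,4].argmax(); return (l==i).astype(np.uint8)
# knob
k=big((g<70).astype(np.uint8),(295,155,318,180)); r=cv2.minAreaRect(cv2.findNonZero(k)); print("knob",k.sum(),r)
ys,xs=np.nonzero(k); c=np.array([xs.mean(),ys.mean()]); w,v=np.linalg.eigh(np.cov(xs,ys)); a=v[:,1]
for z in(.09,.095): 
    A=ray("top",c,z);B=ray("top",c+a*5,z)-A; print(A,np.degrees(np.arctan(B[1]/B[0])))
# notch pocket floor/ outline
box=(258,120,358,220); m=(g>75).astype(np.uint8); m=big(cv2.morphologyEx(m,cv2.MORPH_CLOSE,np.ones((5,5))),box)
q=cv2.boxPoints(cv2.minAreaRect(cv2.findNonZero(m)));print("car",q.tolist()); P=[ray("top",p,.066) for p in q]; print(np.round(P,4), np.mean(P,0)); e=np.diff(P,axis=0);print(np.linalg.norm(e,axis=1),np.degrees(np.arctan2(e[:,1],e[:,0])))
m=big((g>110).astype(np.uint8),(362,165,440,245))
q=cv2.boxPoints(cv2.minAreaRect(cv2.findNonZero(m)));print("case",q.tolist()); P=[ray("top",p,.052) for p in q]; print(np.round(P,4), np.mean(P,0)); e=np.diff(P,axis=0);print(np.linalg.norm(e,axis=1),np.degrees(np.arctan2(e[:,1],e[:,0])))
m=big((g>240).astype(np.uint8),(385,195,412,220)); mo=cv2.moments(m,True);print("pad",m.sum(),ray("top",(mo['m10']/mo['m00'],mo['m01']/mo['m00']),.062))
for n,uv in(("reag",(378,140)),("wash",(228,142)),("beak",(318,260))): print(n,ray("top",uv,.1))
print("fit",ray("top",(250+140/4.2,115+238/4.2),.045), "pocketN",ray("top",(250+200/4.2,115+325/4.2),.036))
print("knob scene", ray("scene",(260+243/4,160+90/4),.083))
E
```

```text
knob 55 ((306.12408447265625, 167.90878295898438), (6.663990020751953, 19.906532287597656), 19.98310661315918)
[ 0.62478783 -0.13476119  0.09      ] -23.131000635022016
[ 0.62385576 -0.13506227  0.095     ] -23.131000635022264
car [[259.3664855957031, 185.38381958007812], [289.5670471191406, 122.82546997070312], [352.0694274902344, 152.99905395507812], [321.8688659667969, 215.55740356445312]]
[[ 0.5802 -0.0043  0.066 ]
 [ 0.7593 -0.0849  0.066 ]
 [ 0.6736 -0.2615  0.066 ]
 [ 0.4977 -0.179   0.066 ]] [ 0.62768327 -0.13241746  0.066     ]
[0.19639852 0.19624832 0.19425797] [ -24.22277411 -115.89516422  154.87987469]
case [[369.341552734375, 219.276123046875], [387.851318359375, 174.03009033203125], [430.0601806640625, 191.29736328125], [411.5504150390625, 236.54339599609375]]
[[ 0.4896 -0.3105  0.052 ]
 [ 0.6172 -0.3625  0.052 ]
 [ 0.5693 -0.4796  0.052 ]
 [ 0.443  -0.4265  0.052 ]] [ 0.52979301 -0.39476462  0.052     ]
[0.13777906 0.12647301 0.13692382] [ -22.19915019 -112.26955616  157.20561814]
pad 106 [ 0.52435045 -0.3919066   0.062     ]
reag [ 0.70252675 -0.33033865  0.1       ]
wash [0.6945116  0.07943781 0.1       ]
beak [ 0.377239   -0.17081598  0.1       ]
fit [ 0.62306079 -0.06788628  0.045     ] pocketN [ 0.56534853 -0.10875395  0.036     ]
knob scene [ 0.62941977 -0.13345213  0.083     ]
```

Emit:
step_arm(increments=[[[1, 0.92, -0.2, 0, 0, 0.365], [1, 0.92, -0.2, 0, 0, 0.365], [1, 0.92, -0.2, 0, 0, 0.365], [1, 0.92, -0.2, 0, 0, 0.365], [1, 0.92, -0.2, 0, 0, 0.365], [1, 0.92, -0.2, 0, 0, 0.365], [1, 0.92, -0.2, 0, 0, 0.365], [1, 0.92, -0.2, 0, 0, 0.365]]], jaw=-0.4)

```text
clock: 0.77
position: [0.474, -0.2745, 0.3557]
eef_rot: [[0.132, 0.991, -0.0], [0.991, -0.132, 0.0], [0.0, -0.0, -1.0]]
force: [1.0, -1.2, -0.5]
opening: 0.7
finger_force: 0.0
```

Emit:
step_arm(increments=[[[0.5, 0.47, -0.2, 0, 0, 0.204], [0.5, 0.47, -0.2, 0, 0, 0.204], [0.5, 0.47, -0.2, 0, 0, 0.204], [0.5, 0.47, -0.2, 0, 0, 0.204], [0.5, 0.47, -0.2, 0, 0, 0.204], [0.5, 0.47, -0.2, 0, 0, 0.204], [0.5, 0.47, -0.2, 0, 0, 0.204], [0.5, 0.47, -0.2, 0, 0, 0.204]]])

```text
clock: 1.43
position: [0.6235, -0.134, 0.2948]
eef_rot: [[-0.764, 0.645, -0.002], [0.645, 0.764, 0.001], [0.002, -0.001, -1.0]]
force: [0.6, -0.1, 0.0]
opening: 0.699
finger_force: 0.0
```

Emit:
step_arm(increments=[[[0, 0, 0, 0, 0, 0.05], [0, 0, 0, 0, 0, 0.05], [0, 0, 0, 0, 0, 0.05]]])

```text
clock: 1.68
position: [0.6229, -0.1351, 0.2956]
eef_rot: [[-0.926, 0.379, -0.001], [0.379, 0.926, 0.0], [0.001, -0.0, -1.0]]
force: [-0.1, -0.3, -0.0]
opening: 0.7
finger_force: 0.0
```

Emit:
step_arm(increments=[[[0.007, 0.002, -0.08, 0, 0, -0.004], [0.007, 0.002, -0.163, 0, 0, -0.004], [0.007, 0.002, -0.163, 0, 0, -0.004], [0.007, 0.002, -0.163, 0, 0, -0.004]]])

```text
clock: 2.02
position: [0.6246, -0.1345, 0.2462]
eef_rot: [[-0.913, 0.408, -0.003], [0.408, 0.913, 0.001], [0.003, -0.0, -1.0]]
force: [1.1, 0.8, 0.4]
opening: 0.701
finger_force: 0.0
```

Emit:
step_arm(increments=[[[0, 0, 0, 0, 0, 0], [0, 0, 0, 0, 0, 0], [0, 0, 0, 0, 0, 0], [0, 0, 0, 0, 0, 0], [0, 0, 0, 0, 0, 0], [0, 0, 0, 0, 0, 0]]], jaw=1)

```text
clock: 2.52
position: [0.6265, -0.1314, 0.2492]
eef_rot: [[-0.914, 0.405, 0.007], [0.405, 0.914, 0.007], [-0.003, 0.009, -1.0]]
force: [9.8, 24.1, 5.1]
opening: 0.127
finger_force: 59.0
```

Emit:
step_arm(increments=[[[0.007, 0.012, 0, 0, 0, 0], [0.007, 0.012, 0, 0, 0, 0.0185], [0.007, 0.012, 0, 0, 0, 0.037], [0.007, 0.012, 0, 0, 0, 0.0555], [0.007, 0.012, 0, 0, 0, 0.074], [0.007, 0.012, 0, 0, 0, 0.0925], [0.007, 0.012, 0, 0, 0, 0.111], [0.007, 0.012, 0, 0, 0, 0.13]]])

```text
clock: 3.18
position: [0.6273, -0.1313, 0.2491]
eef_rot: [[-0.92, -0.391, 0.003], [-0.391, 0.92, -0.002], [-0.002, -0.003, -1.0]]
force: [-1.0, -2.9, 5.6]
opening: 0.129
finger_force: 59.7
```

Emit:
step_arm(increments=[[[0, 0, 0, 0, 0, 0.018], [0, 0, 0, 0, 0, 0.037], [0, 0, 0, 0, 0, 0.037], [0, 0, 0, 0, 0, 0.037]]])

```text
clock: 3.52
position: [0.6275, -0.1317, 0.2491]
eef_rot: [[-0.81, -0.587, 0.003], [-0.587, 0.81, -0.002], [-0.001, -0.004, -1.0]]
force: [-0.9, -4.2, 6.2]
opening: 0.129
finger_force: 59.9
```

Emit:
step_arm(increments=[[[0, 0, 0, 0, 0, 0], [0, 0, 0, 0, 0, 0], [0, 0, 0, 0, 0, 0], [0, 0, 0, 0, 0, 0], [0, 0, 0.1, 0, 0, 0], [0, 0, 0.2, 0, 0, 0], [0, 0, 0.2, 0, 0, 0]]], jaw=-0.4)

```text
clock: 4.1
position: [0.6279, -0.1312, 0.3128]
eef_rot: [[-0.809, -0.588, 0.007], [-0.588, 0.809, -0.002], [-0.004, -0.006, -1.0]]
force: [1.0, -0.4, 0.6]
opening: 0.7
finger_force: 0.0
```

Emit:
step_arm(increments=[[[-0.345, -0.87, 0, 0, 0, 0.083], [-0.345, -0.87, 0, 0, 0, 0.083], [-0.345, -0.87, 0, 0, 0, 0.083], [-0.345, -0.87, 0, 0, 0, 0.083], [-0.345, -0.87, 0, 0, 0, 0.083], [-0.345, -0.87, 0, 0, 0, 0.083], [-0.345, -0.87, 0, 0, 0, 0.083], [-0.345, -0.87, 0, 0, 0, 0.083]]], jaw=1)

```text
clock: 4.77
position: [0.521, -0.3978, 0.3066]
eef_rot: [[-0.414, -0.91, -0.001], [-0.91, 0.414, -0.002], [0.002, -0.0, -1.0]]
force: [0.4, 1.2, -0.3]
opening: -0.0
finger_force: 0.0
```

```bash
python3 - <<'E'
from h import *
im=env.snapshot("top"); s=env.snapshot("scene")
a=cv2.resize(im[115:225,250:440],None,fx=4,fy=4,interpolation=cv2.INTER_CUBIC)
cv2.imwrite("pics/t1.png",a)
hsv=cv2.cvtColor(im,cv2.COLOR_BGR2HSV)[120:220,258:358]
m=cv2.inRange(hsv,(15,70,90),(35,255,255)); mo=cv2.moments(m,True); uv=(258+mo['m10']/mo['m00'],120+mo['m01']/mo['m00']); print(m.sum()/255,uv,ray("top",uv,.045))
print(proj("top",(.5667,-.1047,.045)), env.state()["position"])
E
```

```text
14.0 (296.14285714285717, 190.64285714285714) [ 0.56907843 -0.10520783  0.045     ]
[295.94795066 191.47781157] [ 0.52271314 -0.39357202  0.30672863]
```

View pics/t1.png

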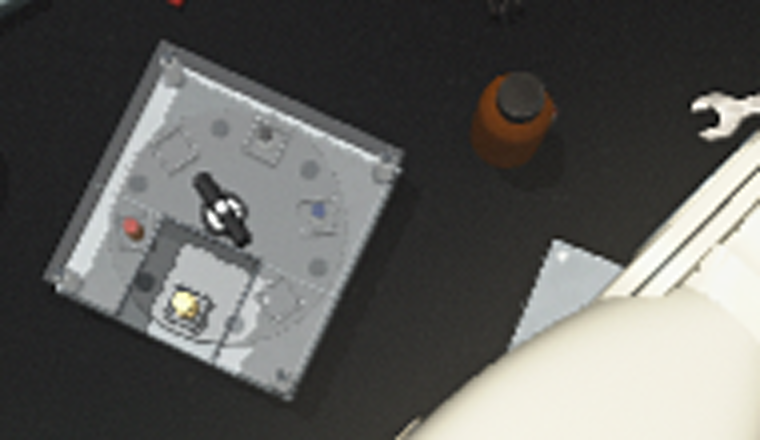

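The fitting is clicked into the notch pocket at crop (185,305), full frame (296,191), within 2 mm of its expected place. Next, press the latch.

Emit:
step_arm(increments=[[[0.005, 0, -0.12, 0, 0, 0], [0.005, 0, -0.2, 0, 0, 0], [0.005, 0, -0.235, 0, 0, 0], [0.005, 0, -0.25, 0, 0, 0], [0.005, 0, -0.262, 0, 0, 0], [0.005, 0, -0.262, 0, 0, 0], [0.005, 0, -0.262, 0, 0, 0]]])

```text
clock: 5.45
position: [0.5255, -0.3917, 0.23]
eef_rot: [[-0.408, -0.913, 0.001], [-0.913, 0.408, -0.001], [0.0, -0.001, -1.0]]
force: [-0.6, 1.9, 3.7]
opening: 0.001
finger_force: 1.6
```

Emit:
step_arm(increments=[[[0, 0, 0.1, 0, 0, 0], [0, 0, 0.25, 0, 0, 0], [0.1, 0.5, 0.25, 0, 0, 0], [0.14, 0.97, 0.25, 0, 0, 0], [0.14, 0.97, 0.25, 0, 0, 0], [0.14, 0.97, 0.25, 0, 0, 0], [0.14, 0.97, 0.25, 0, 0, 0], [0.14, 0.97, 0.25, 0, 0, 0]]], jaw=0.15)

```text
clock: 6.12
position: [0.5612, -0.143, 0.3047]
eef_rot: [[-0.409, -0.913, 0.002], [-0.913, 0.409, -0.001], [0.0, -0.003, -1.0]]
force: [1.3, -0.7, 1.0]
opening: 0.426
finger_force: 0.0
```

```bash
python3 - <<'E'
from h import *
im=env.snapshot("top")
cv2.imwrite("pics/t2.png",cv2.resize(im[120:300,250:450],None,fx=3,fy=3,interpolation=cv2.INTER_CUBIC))
c=np.array([.5335,-.396]);a=np.radians(-22.3);R=np.array([[np.cos(a),-np.sin(a)],[np.sin(a),np.cos(a)]])
for x,y,z in((-.149,.057,.046),(-.149,-.057,.046),(-.1005,0,.007)):
    p=c+R@[x,y]; print(p,(proj("top",(*p,z))-[250,120])*3)
s=env.state();print(s["position"],s["opening"])
E
```

```text
[ 0.41727275 -0.28672408] [331.84645325 376.36417702]
[ 0.37401475 -0.39219799] [446.93170767 424.95387342]
[ 0.44051642 -0.35786466] [403.97458411 353.0841849 ]
[ 0.5614593  -0.1367334   0.30492142] 0.4254047806034007
```

View pics/t2.png

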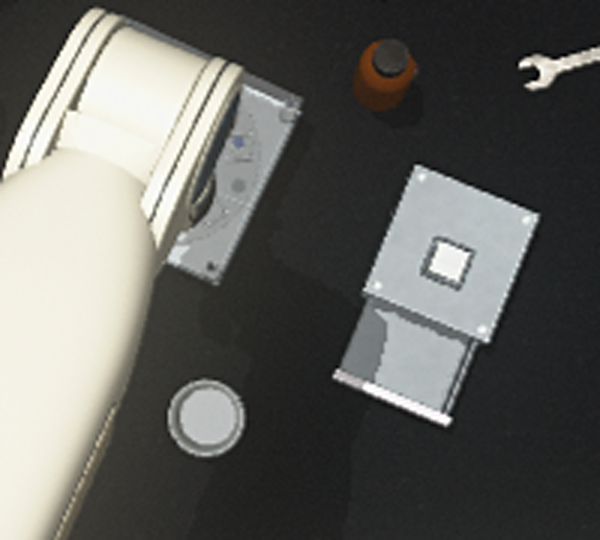

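The drawer is open, with its panel corners at (333,376) and (450,424), matching the prediction. Next, grasp the fitting.

Emit:
step_arm(increments=[[[0.02, 0.104, 0, 0, 0, 0], [0.02, 0.104, -0.03, 0, 0, 0], [0.02, 0.104, -0.1, 0, 0, 0], [0.02, 0.104, -0.17, 0, 0, 0]]])

```text
clock: 6.5
position: [0.5677, -0.1132, 0.2533]
eef_rot: [[-0.407, -0.913, 0.004], [-0.913, 0.407, -0.002], [-0.0, -0.004, -1.0]]
force: [0.4, 0.2, -0.5]
opening: 0.422
finger_force: 0.0
```

Emit:
step_arm(increments=[[[0, 0, 0, 0, 0, 0], [0, 0, 0, 0, 0, 0]]])

```text
clock: 6.67
position: [0.567, -0.1139, 0.2523]
eef_rot: [[-0.409, -0.913, -0.001], [-0.913, 0.409, 0.0], [0.0, 0.001, -1.0]]
force: [-1.3, -0.2, 0.2]
opening: 0.422
finger_force: 0.0
```

Emit:
step_arm(increments=[[[0.003, 0.03, 0, 0, 0, 0], [0.003, 0.03, -0.04, 0, 0, 0], [0.003, 0.03, -0.1, 0, 0, 0], [0.003, 0.03, -0.13, 0, 0, 0], [0.003, 0.03, -0.13, 0, 0, 0]]])

```text
clock: 7.08
position: [0.5678, -0.1043, 0.2125]
eef_rot: [[-0.409, -0.913, -0.001], [-0.913, 0.409, 0.001], [0.0, 0.002, -1.0]]
force: [-0.2, -0.2, 0.8]
opening: 0.423
finger_force: 0.0
```

Emit:
step_arm(increments=[[[0, 0, 0, 0, 0, 0], [0, 0, 0, 0, 0, 0], [0, 0, 0, 0, 0, 0], [0, 0, 0, 0, 0, 0], [0, 0, 0, 0, 0, 0]]], jaw=1)

```text
clock: 7.5
position: [0.5684, -0.1047, 0.2144]
eef_rot: [[-0.409, -0.913, 0.002], [-0.913, 0.409, -0.001], [-0.0, -0.002, -1.0]]
force: [-1.1, 0.6, 6.3]
opening: 0.152
finger_force: 58.6
```

Emit:
step_arm(increments=[[[0, 0, 0.05, 0, 0, 0], [0, 0, 0.12, 0, 0, 0], [0, 0, 0.2, 0, 0, 0], [0, 0, 0.28, 0, 0, 0], [0, 0, 0.3, 0, 0, 0]]])

```text
clock: 7.92
position: [0.5686, -0.1047, 0.3072]
eef_rot: [[-0.408, -0.913, 0.005], [-0.913, 0.408, -0.002], [-0.001, -0.005, -1.0]]
force: [0.4, -0.3, -0.2]
opening: 0.146
finger_force: 58.6
```

```bash
python3 - <<'E'
from h import *
im=env.snapshot("scene"); s=env.state(); print(s["position"],s["opening"],s["finger_force"])
u=proj("scene",(s["position"][0],s["position"][1],s["position"][2]-.18)).astype(int); print(u)
cv2.imwrite("pics/s3.png",cv2.resize(im[u[1]-50:u[1]+50,u[0]-70:u[0]+70],None,fx=5,fy=5,interpolation=cv2.INTER_CUBIC))
E
```

```text
[ 0.56856478 -0.10471451  0.30665331] 0.144382771467353 58.59719753265381
[299 174]
```

View pics/s3.png

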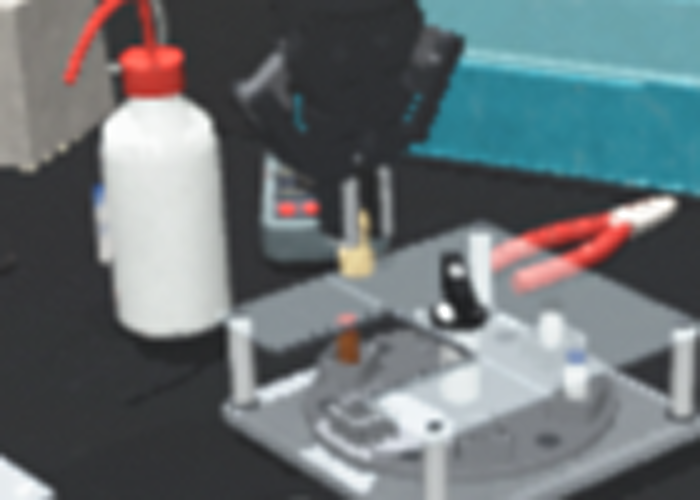

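The fitting is held upright in the pads at crop (355,250), and the other pockets are undisturbed.

Emit:
step_arm(increments=[[[-0.427, -0.844, 0, 0, 0, 0], [-0.427, -0.844, 0, 0, 0, 0], [-0.427, -0.844, 0, 0, 0, 0], [-0.427, -0.844, 0, 0, 0, 0], [-0.427, -0.844, 0, 0, 0, 0], [-0.427, -0.844, 0, 0, 0, 0], [-0.427, -0.844, 0, 0, 0, 0], [-0.427, -0.844, 0, 0, 0, 0]]])

```text
clock: 8.63
position: [0.4374, -0.3625, 0.3019]
eef_rot: [[-0.413, -0.911, -0.001], [-0.911, 0.413, -0.001], [0.001, 0.001, -1.0]]
force: [-0.7, 0.4, -0.6]
opening: 0.14
finger_force: 58.6
```

Emit:
step_arm(increments=[[[0, 0, 0, 0, 0, 0], [0, 0, 0, 0, 0, 0]]])

```text
clock: 8.8
position: [0.4397, -0.3576, 0.3023]
eef_rot: [[-0.409, -0.912, -0.001], [-0.912, 0.409, 0.001], [-0.001, 0.001, -1.0]]
force: [-0.0, -0.0, -0.5]
opening: 0.146
finger_force: 58.6
```

Emit:
step_arm(increments=[[[0, 0, -0.09, 0, 0, 0], [0, 0, -0.19, 0, 0, 0], [0, 0, -0.27, 0, 0, 0], [0, 0, -0.31, 0, 0, 0], [0, 0, -0.334, 0, 0, 0], [0, 0, -0.334, 0, 0, 0]]])

```text
clock: 9.3
position: [0.4403, -0.3563, 0.2015]
eef_rot: [[-0.407, -0.914, -0.002], [-0.914, 0.407, 0.002], [-0.001, 0.002, -1.0]]
force: [0.4, -0.4, -1.0]
opening: 0.144
finger_force: 58.6
```

Emit:
step_arm(increments=[[[0, 0, -0.005, 0, 0, 0], [0, 0, -0.005, 0, 0, 0], [0, 0, -0.005, 0, 0, 0], [0, 0, -0.005, 0, 0, 0], [0, 0, -0.005, 0, 0, 0]]], jaw=0.15)

```text
clock: 9.72
position: [0.44, -0.3579, 0.2022]
eef_rot: [[-0.409, -0.913, 0.001], [-0.913, 0.409, -0.001], [0.001, -0.001, -1.0]]
force: [-0.8, -1.2, -1.0]
opening: 0.426
finger_force: 0.0
```

Emit:
step_arm(increments=[[[0, 0, 0.05, 0, 0, 0], [0, 0, 0.12, 0, 0, 0], [0, 0, 0.22, 0, 0, 0], [0, 0, 0.3, 0, 0, 0], [-0.2, 0.08, 0.3, 0, 0, 0], [-0.3, 0.13, 0.3, 0, 0, 0], [-0.3, 0.13, 0.3, 0, 0, 0], [-0.3, 0.13, 0.3, 0, 0, 0]]])

```text
clock: 10.38
position: [0.3473, -0.317, 0.2922]
eef_rot: [[-0.41, -0.912, -0.001], [-0.912, 0.41, 0.0], [0.0, 0.001, -1.0]]
force: [0.4, -0.0, -0.0]
opening: 0.429
finger_force: 0.0
```

```bash
python3 - <<'E'
from h import *
im=env.snapshot("scene"); im2=env.snapshot("top"); s=env.state(); print(s["position"],s["opening"])
a=cv2.resize(im[190:290,340:460],(480,400),interpolation=cv2.INTER_CUBIC); b=cv2.resize(im2[165:265,355:435],(320,400),interpolation=cv2.INTER_CUBIC)
cv2.imwrite("pics/s4.png",np.hstack([a,b]))
E
```

```text
[ 0.34970161 -0.31888403  0.29233966] 0.42522560462306874
```

View pics/s4.png

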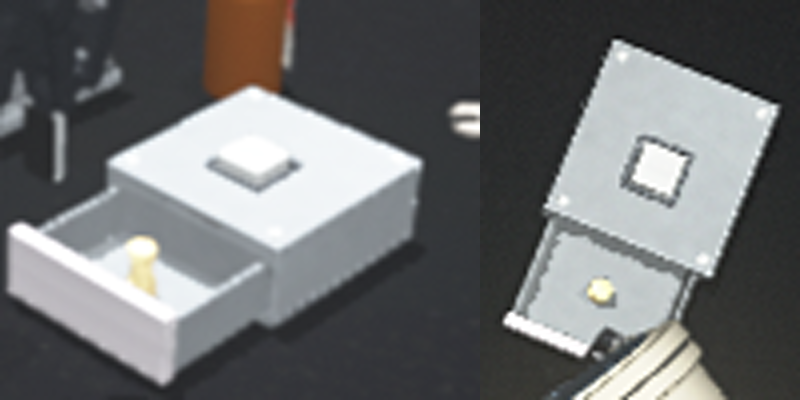

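The fitting stands in the open drawer (left view (143,260), right view (600,290)). Next: shut the jaw, go down in front of the panel and push.

Emit:
step_arm(increments=[[[0, 0, -0.02, 0, 0, 0], [0, 0, -0.06, 0, 0, 0], [0, 0, -0.12, 0, 0, 0], [0, 0, -0.2, 0, 0, 0], [0, 0, -0.28, 0, 0, 0], [0, 0, -0.324, 0, 0, 0], [0, 0, -0.324, 0, 0, 0]]], jaw=1)

```text
clock: 11.07
position: [0.3501, -0.3184, 0.1911]
eef_rot: [[-0.408, -0.913, -0.003], [-0.913, 0.408, 0.004], [-0.002, 0.004, -1.0]]
force: [-0.7, 0.2, 0.3]
opening: -0.0
finger_force: 0.0
```

Emit:
step_arm(increments=[[[0.03, -0.012, 0, 0, 0, 0], [0.06, -0.025, 0, 0, 0, 0], [0.08, -0.033, 0, 0, 0, 0], [0.1, -0.041, 0, 0, 0, 0], [0.12, -0.049, 0, 0, 0, 0], [0.14, -0.057, 0, 0, 0, 0], [0.17, -0.07, 0, 0, 0, 0], [0.2, -0.082, 0, 0, 0, 0]]])

```text
clock: 11.73
position: [0.41, -0.3433, 0.1947]
eef_rot: [[-0.409, -0.913, -0.002], [-0.913, 0.409, 0.0], [0.001, 0.002, -1.0]]
force: [-6.8, 0.6, 4.5]
opening: -0.001
finger_force: 3.4
```

Emit:
step_arm(increments=[[[0.03, -0.012, 0, 0, 0, 0], [0.06, -0.025, 0, 0, 0, 0], [0.085, -0.035, 0, 0, 0, 0], [0.105, -0.043, 0, 0, 0, 0], [0.12, -0.049, 0, 0, 0, 0], [0.13, -0.053, 0, 0, 0, 0], [0.135, -0.055, 0, 0, 0, 0]]])

```text
clock: 12.32
position: [0.4492, -0.3593, 0.1945]
eef_rot: [[-0.409, -0.912, -0.005], [-0.912, 0.409, 0.001], [0.001, 0.005, -1.0]]
force: [-18.4, 3.6, 12.2]
opening: 0.005
finger_force: 9.4
```

Emit:
step_arm(increments=[[[0.005, -0.002, 0, 0, 0, 0], [0.01, -0.004, 0, 0, 0, 0], [0.01, -0.004, 0, 0, 0, 0], [0.01, -0.004, 0, 0, 0, 0]]])

```text
clock: 12.65
position: [0.4506, -0.3598, 0.1946]
eef_rot: [[-0.41, -0.912, -0.009], [-0.912, 0.41, 0.002], [0.002, 0.009, -1.0]]
force: [-25.6, 6.6, 17.4]
opening: 0.002
finger_force: 13.2
```

Emit:
step_arm(increments=[[[-0.02, 0.008, 0, 0, 0, 0], [-0.04, 0.016, 0, 0, 0, 0], [-0.08, 0.033, 0, 0, 0, 0], [-0.16, 0.065, 0, 0, 0, 0], [-0.22, 0.09, 0.1, 0, 0, 0], [-0.22, 0.09, 0.3, 0, 0, 0], [-0.22, 0.09, 0.4, 0, 0, 0], [-0.22, 0.09, 0.4, 0, 0, 0]]])

```text
clock: 13.32
position: [0.3882, -0.3347, 0.3212]
eef_rot: [[-0.408, -0.913, 0.007], [-0.913, 0.408, -0.007], [0.004, -0.009, -1.0]]
force: [0.2, -0.2, 0.3]
opening: 0.005
finger_force: 0.0
```

```bash
python3 - <<'E'
from h import *
im=env.snapshot("scene"); im2=env.snapshot("top"); s=env.state(); print(s["position"],s["force"])
a=cv2.resize(im[160:280,260:460],(480,288),interpolation=cv2.INTER_CUBIC); b=cv2.resize(im2[115:255,260:440],(370,288),interpolation=cv2.INTER_CUBIC)
cv2.imwrite("pics/s5.png",np.vstack([a,np.pad(b,((0,0),(0,110),(0,0)))]))
E
```

```text
[ 0.38800568 -0.33441944  0.31705462] [-0.38511948 -0.1353609  -0.41424386]
```

View pics/s5.png

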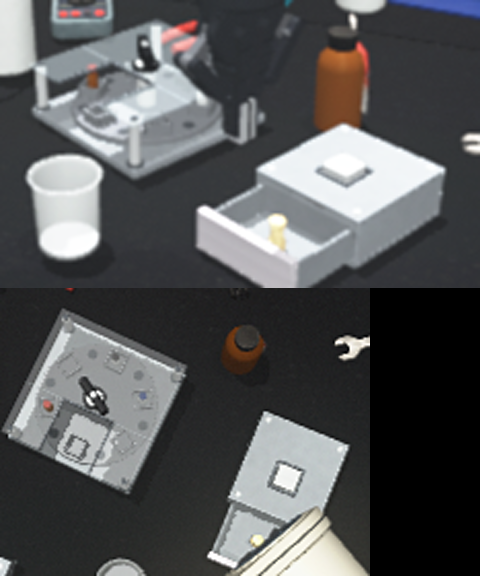

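The drawer has sprung open again because the catch was not reached. The fitting still stands in it, at (278,230). I'll push again, further.

Emit:
step_arm(increments=[[[-0.13, 0.053, 0, 0, 0, 0], [-0.13, 0.053, 0, 0, 0, 0], [-0.13, 0.053, -0.1, 0, 0, 0], [-0.13, 0.053, -0.2, 0, 0, 0], [-0.13, 0.053, -0.3, 0, 0, 0], [-0.13, 0.053, -0.38, 0, 0, 0], [-0.13, 0.053, -0.4, 0, 0, 0], [-0.13, 0.053, -0.4, 0, 0, 0]]])

```text
clock: 14.08
position: [0.348, -0.3174, 0.1922]
eef_rot: [[-0.408, -0.913, -0.003], [-0.913, 0.408, 0.004], [-0.003, 0.004, -1.0]]
force: [-0.6, -0.1, 1.4]
opening: -0.001
finger_force: 0.0
```

Emit:
step_arm(increments=[[[0.03, -0.012, 0, 0, 0, 0], [0.06, -0.025, 0, 0, 0, 0], [0.08, -0.033, 0, 0, 0, 0], [0.1, -0.041, 0, 0, 0, 0], [0.12, -0.049, 0, 0, 0, 0], [0.14, -0.057, 0, 0, 0, 0], [0.17, -0.07, 0, 0, 0, 0], [0.2, -0.082, 0, 0, 0, 0]]])

```text
clock: 14.75
position: [0.4085, -0.3426, 0.1946]
eef_rot: [[-0.409, -0.913, -0.002], [-0.913, 0.409, 0.0], [0.0, 0.002, -1.0]]
force: [-6.6, 1.7, 5.2]
opening: -0.002
finger_force: 3.4
```

Emit:
step_arm(increments=[[[0.03, -0.012, 0, 0, 0, 0], [0.06, -0.025, 0, 0, 0, 0], [0.085, -0.035, 0, 0, 0, 0], [0.1, -0.041, 0, 0, 0, 0], [0.11, -0.045, 0, 0, 0, 0], [0.115, -0.047, 0, 0, 0, 0], [0.115, -0.047, 0, 0, 0, 0]]])

```text
clock: 15.33
position: [0.4431, -0.3569, 0.1944]
eef_rot: [[-0.408, -0.913, -0.0], [-0.913, 0.408, -0.0], [0.0, 0.0, -1.0]]
force: [-4.0, 0.8, 3.2]
opening: -0.001
finger_force: 2.1
```

Emit:
step_arm(increments=[[[0.008, -0.003, 0, 0, 0, 0], [0.016, -0.0065, 0, 0, 0, 0], [0.022, -0.009, 0, 0, 0, 0], [0.028, -0.0115, 0, 0, 0, 0], [0.034, -0.014, 0, 0, 0, 0], [0.034, -0.014, 0, 0, 0, 0]]])

```text
clock: 15.83
position: [0.451, -0.36, 0.1943]
eef_rot: [[-0.409, -0.912, -0.006], [-0.912, 0.409, 0.002], [0.001, 0.006, -1.0]]
force: [-15.5, 3.4, 10.4]
opening: 0.002
finger_force: 8.6
```

Emit:
step_arm(increments=[[[0.003, -0.0012, 0, 0, 0, 0], [0.006, -0.0025, 0, 0, 0, 0], [0.009, -0.0037, 0, 0, 0, 0], [0.009, -0.0037, 0, 0, 0, 0]]])

```text
clock: 16.17
position: [0.4529, -0.3608, 0.1942]
eef_rot: [[-0.41, -0.912, -0.008], [-0.912, 0.41, 0.003], [0.001, 0.009, -1.0]]
force: [-24.4, 6.7, 15.7]
opening: 0.002
finger_force: 12.5
```

```bash
python3 - <<'E'
from h import *
c=np.array([.5335,-.396]);a=np.radians(-22.3);R=np.array([[np.cos(a),-np.sin(a)],[np.sin(a),np.cos(a)]])
im=env.snapshot("scene"); s=env.state(); print(s["position"],s["force"], s["moment"],R.T@(s["position"][:2]-c))
cv2.imwrite("pics/s6.png",cv2.resize(im[180:290,320:460],None,fx=5,fy=5,interpolation=cv2.INTER_CUBIC))
E
```

```text
[ 0.45286715 -0.36076377  0.19415623] [-23.2852382    7.17086292  14.98387928] [1.2370121  4.34777292 0.05004645] [-0.0879729   0.00200427]
```

View pics/s6.png

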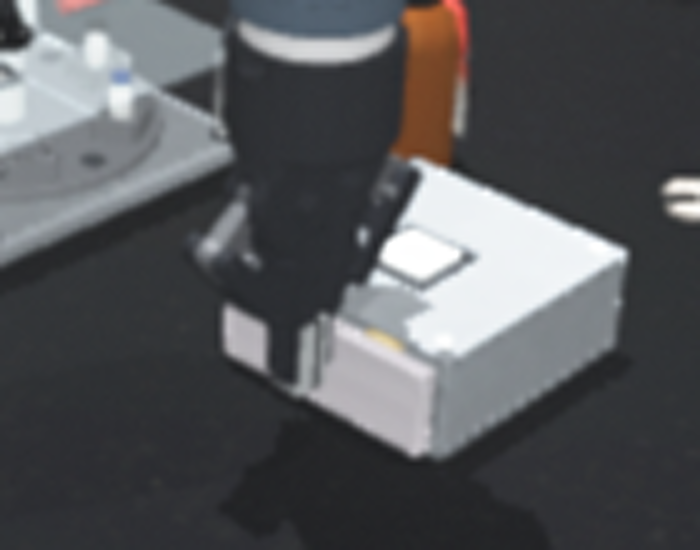

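The gripper's flared linkage is catching the edge of the case at about (340,300), so the drawer stays a few millimetres open. The fitting is near the front panel at (385,340). I'll ease back gently, turn the tool 90° so its narrow side faces the panel, and push again.

Emit:
step_arm(increments=[[[-0.03, 0.012, 0, 0, 0, 0], [-0.06, 0.025, 0, 0, 0, 0], [-0.09, 0.037, 0, 0, 0, 0], [-0.12, 0.049, 0, 0, 0, 0], [-0.15, 0.061, 0, 0, 0, 0], [-0.18, 0.074, 0, 0, 0, 0], [-0.21, 0.086, 0, 0, 0, 0], [-0.23, 0.094, 0, 0, 0, 0]]])

```text
clock: 16.88
position: [0.3857, -0.3334, 0.1943]
eef_rot: [[-0.409, -0.913, -0.0], [-0.913, 0.409, 0.0], [-0.0, 0.0, -1.0]]
force: [-0.9, 1.2, -0.4]
opening: -0.002
finger_force: 0.8
```

Emit:
step_arm(increments=[[[-0.02, 0.008, 0, 0, 0, 0], [-0.04, 0.016, 0, 0, 0, 0], [-0.06, 0.025, 0, 0, 0, 0], [-0.1, 0.041, 0.025, 0, 0, 0], [-0.1, 0.041, 0.025, 0, 0, -0.02], [-0.1, 0.041, 0.025, 0, 0, -0.04], [-0.1, 0.041, 0.025, 0, 0, -0.06], [-0.1, 0.041, 0.025, 0, 0, -0.08]]])

```text
clock: 17.55
position: [0.3567, -0.3217, 0.202]
eef_rot: [[-0.8, -0.6, 0.0], [-0.6, 0.8, -0.0], [-0.0, -0.001, -1.0]]
force: [0.6, 0.9, 0.5]
opening: -0.002
finger_force: 0.0
```

Emit:
step_arm(increments=[[[0, 0, 0, 0, 0, -0.172], [0, 0, 0, 0, 0, -0.172], [0, 0, 0, 0, 0, -0.172], [0, 0, 0, 0, 0, -0.172], [0, 0, 0, 0, 0, -0.172], [0, 0, 0, 0, 0, -0.172], [0, 0, 0, 0, 0, -0.172], [0, 0, 0, 0, 0, -0.172]]])

```text
clock: 18.22
position: [0.3568, -0.3217, 0.2019]
eef_rot: [[-0.937, 0.349, 0.0], [0.349, 0.937, -0.0], [-0.001, -0.0, -1.0]]
force: [0.0, 0.1, -0.5]
opening: -0.0
finger_force: 0.0
```

Emit:
step_arm(increments=[[[0, 0, 0, 0, 0, -0.01], [0, 0, 0, 0, 0, -0.013], [0, 0, 0, 0, 0, -0.013]]])

```text
clock: 18.47
position: [0.3568, -0.3217, 0.2019]
eef_rot: [[-0.909, 0.418, 0.0], [0.418, 0.909, -0.0], [-0.0, -0.0, -1.0]]
force: [-0.1, -0.8, 0.4]
opening: 0.004
finger_force: 0.0
```

Emit:
step_arm(increments=[[[0.04, -0.016, 0, 0, 0, 0], [0.07, -0.029, 0, 0, 0, 0], [0.09, -0.037, 0, 0, 0, 0], [0.11, -0.045, 0, 0, 0, 0], [0.13, -0.053, 0, 0, 0, 0], [0.15, -0.061, 0, 0, 0, 0], [0.17, -0.07, 0, 0, 0, 0], [0.19, -0.078, 0, 0, 0, 0]]])

```text
clock: 19.13
position: [0.4137, -0.345, 0.2017]
eef_rot: [[-0.908, 0.418, -0.002], [0.418, 0.908, 0.001], [0.002, -0.0, -1.0]]
force: [-4.9, 0.9, 4.6]
opening: 0.006
finger_force: 2.8
```

Emit:
step_arm(increments=[[[0.02, -0.008, 0, 0, 0, 0], [0.04, -0.016, 0, 0, 0, 0], [0.06, -0.025, 0, 0, 0, 0], [0.08, -0.033, 0, 0, 0, 0], [0.1, -0.041, 0, 0, 0, 0], [0.11, -0.045, 0, 0, 0, 0], [0.118, -0.048, 0, 0, 0, 0], [0.118, -0.048, 0, 0, 0, 0]]])

```text
clock: 19.8
position: [0.4487, -0.3592, 0.2016]
eef_rot: [[-0.908, 0.418, -0.003], [0.418, 0.908, 0.001], [0.003, -0.001, -1.0]]
force: [-7.7, 0.6, 5.1]
opening: -0.001
finger_force: 3.7
```

Emit:
step_arm(increments=[[[0.006, -0.0025, 0, 0, 0, 0], [0.012, -0.005, 0, 0, 0, 0], [0.018, -0.0075, 0, 0, 0, 0], [0.024, -0.01, 0, 0, 0, 0], [0.03, -0.0125, 0, 0, 0, 0], [0.034, -0.014, 0, 0, 0, 0], [0.034, -0.014, 0, 0, 0, 0]]])

```text
clock: 20.38
position: [0.4564, -0.3622, 0.2012]
eef_rot: [[-0.908, 0.419, -0.009], [0.419, 0.908, 0.004], [0.01, -0.001, -1.0]]
force: [-23.8, 6.3, 14.3]
opening: 0.002
finger_force: 12.2
```

Emit:
step_arm(increments=[[[0.004, -0.0016, 0, 0, 0, 0], [0.008, -0.0033, 0, 0, 0, 0], [0.012, -0.005, 0, 0, 0, 0], [0.012, -0.005, 0, 0, 0, 0], [0.012, -0.005, 0, 0, 0, 0]]])

```text
clock: 20.8
position: [0.4622, -0.3646, 0.2011]
eef_rot: [[-0.908, 0.418, -0.003], [0.418, 0.908, 0.002], [0.003, 0.001, -1.0]]
force: [-4.2, 1.1, -1.3]
opening: -0.0
finger_force: 2.4
```

Emit:
step_arm(increments=[[[0.004, -0.0016, 0, 0, 0, 0], [0.008, -0.0033, 0, 0, 0, 0], [0.008, -0.0033, 0, 0, 0, 0], [0.008, -0.0033, 0, 0, 0, 0]]])

```text
clock: 21.13
position: [0.4638, -0.3652, 0.201]
eef_rot: [[-0.908, 0.418, -0.006], [0.418, 0.908, 0.003], [0.006, 0.0, -1.0]]
force: [-13.4, 4.3, 5.4]
opening: 0.003
finger_force: 6.9
```

Emit:
step_arm(increments=[[[-0.01, 0.004, 0, 0, 0, 0], [-0.02, 0.008, 0, 0, 0, 0], [-0.03, 0.012, 0, 0, 0, 0], [-0.03, 0.012, 0, 0, 0, 0]]])

```text
clock: 21.47
position: [0.4564, -0.3625, 0.2019]
eef_rot: [[-0.908, 0.418, 0.001], [0.418, 0.908, -0.0], [-0.001, 0.0, -1.0]]
force: [-0.2, -0.5, 0.1]
opening: -0.002
finger_force: 0.0
```

Emit:
step_arm(increments=[[[-0.08, 0.033, 0, 0, 0, 0], [-0.16, 0.066, 0, 0, 0, 0], [-0.24, 0.1, 0.05, 0, 0, 0], [-0.3, 0.12, 0.15, 0, 0, 0], [-0.3, 0.12, 0.28, 0, 0, 0], [-0.3, 0.12, 0.4, 0, 0, 0], [-0.3, 0.12, 0.4, 0, 0, 0], [-0.3, 0.12, 0.4, 0, 0, 0]]])

```text
clock: 22.13
position: [0.3669, -0.327, 0.3242]
eef_rot: [[-0.908, 0.418, 0.004], [0.418, 0.908, -0.004], [-0.005, -0.002, -1.0]]
force: [-0.4, 0.3, -1.2]
opening: 0.005
finger_force: 0.0
```

```bash
python3 - <<'E'
from h import *
im=env.snapshot("top"); s=env.snapshot("scene"); st=env.state(); print(st["clock"],st["position"],st["qd"],st["force"])
c=np.array([.5335,-.396]);a=np.radians(-22.3);R=np.array([[np.cos(a),-np.sin(a)],[np.sin(a),np.cos(a)]])
s0=cv2.imread("pics/scene0.png"); t0=cv2.imread("pics/top0.png")
# grey profile along the case's x line at roof height, y=+-.045, vs start
for n,i0,i1 in(("scene",s0,s),("top",t0,im)):
  for y in(-.045,.045):
    P=[proj(n,(*(c+R@[x,y]),.046)) for x in np.arange(-.16,-.03,.005)]
    f=lambda i:[int(v) for v in cv2.remap(cv2.cvtColor(i,cv2.COLOR_BGR2GRAY),np.float32([[p[0] for p in P]]),np.float32([[p[1] for p in P]]),1)[0]]
    print(n,y,f(i0),f(i1),sep="\n ")
for n,i in(("top",im),("scene",s)):
  m=cv2.inRange(cv2.cvtColor(i,cv2.COLOR_BGR2HSV),(15,70,90),(35,255,255)); k,l,q,ce=cv2.connectedComponentsWithStats(m)
  print(n,[(int(q[j,4]),ce[j].round().tolist()) for j in range(1,k) if q[j,4]>4])
E
```

```text
22.2333 [ 0.36650576 -0.32643945  0.3214429 ] [-0.00010055  0.01731912 -0.01794524  0.00010558 -0.0022221   0.00082765] [ 0.16601012 -0.13485946  0.31409001]
scene
 -0.045
 [52, 51, 52, 51, 53, 52, 53, 49, 40, 104, 181, 185, 183, 181, 183, 185, 183, 181, 225, 247, 205, 232, 244, 254, 244, 240]
 [52, 52, 53, 53, 53, 54, 54, 50, 41, 105, 184, 188, 187, 185, 186, 188, 187, 185, 228, 248, 209, 234, 245, 255, 246, 242]
scene
 0.045
 [52, 53, 54, 53, 54, 54, 53, 53, 56, 55, 55, 55, 54, 54, 54, 109, 187, 178, 224, 250, 205, 229, 241, 240, 240, 239]
 [53, 54, 55, 53, 55, 55, 54, 54, 57, 57, 55, 55, 55, 54, 55, 112, 190, 182, 226, 250, 209, 231, 243, 242, 242, 241]
top
 -0.045
 [44, 45, 41, 43, 43, 42, 43, 43, 43, 44, 45, 46, 45, 45, 45, 46, 42, 43, 186, 240, 226, 226, 224, 222, 223, 224]
 [233, 245, 245, 246, 243, 149, 136, 203, 246, 245, 244, 243, 222, 169, 182, 151, 113, 48, 169, 223, 199, 198, 196, 194, 195, 197]
top
 0.045
 [44, 42, 43, 43, 44, 43, 45, 44, 45, 45, 47, 45, 46, 48, 48, 47, 45, 41, 179, 233, 226, 225, 224, 224, 224, 225]
 [56, 51, 51, 49, 49, 48, 49, 48, 47, 48, 48, 46, 47, 47, 46, 47, 43, 41, 157, 209, 198, 197, 195, 195, 195, 196]
top [(58, [129.0, 33.0]), (31, [126.0, 38.0]), (5, [129.0, 46.0]), (12, [128.0, 52.0]), (26, [155.0, 60.0]), (9, [148.0, 58.0]), (6, [243.0, 89.0]), (11, [473.0, 176.0])]
scene [(5, [272.0, 63.0]), (25, [241.0, 89.0]), (8, [248.0, 111.0]), (188, [513.0, 127.0])]
```

The drawer profile matches the shut state at the start, it has stayed shut, and no brass is visible outside the case. Handing in.

```bash
python3 -c "
from workcell import env
print(env.finish_job())"
```

```text
the job is handed in; nothing more can be done
None
```

I handed the job in at about 22 s; no verdict came back. The fitting went into the drawer and the drawer is shut and latched on the third push. The first two fell short, and after the first the drawer sprang back open. With the drawer shut I couldn't see the fitting, but no brass shows outside the case.

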